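# Extend a bangle stand to its second rung and hang a bangle on it

## Robot

A 6-joint arm with a two-finger parallel gripper is mounted at the origin on the work surface. World frame = base frame: x ahead of the robot, y to its left, z up, the work surface at z = 0. Lengths are in m, angles in rad, forces in N, time in s.
With the tool pointing down it reaches from about 0.3 to 0.775 m from the base axis. Payload 14.6 kg.
Tool frame: the origin (TCP) lies on the mounting face of the last link; the fingertips stand 199 mm ahead of it and the grasp point (between the pads) lies 180 mm ahead of it; z points along the fingers, y is the line along which they close (so a half turn about z gives the same grasp; the last joint's range is limited). The gripper opens to 94 mm and grips with 3 to 60 N. Pads are 16 mm wide; open, the fingers measure 119 mm over their backs; the gripper's body (75 mm by 177 mm) begins 78 mm behind the grasp point.
Start: joints at [-1.311, 0.3, 1.521, -0, 1.321, -0.067], TCP at [0.177, -0.521, 0.405] pointing down, gripper open.
Joint ranges: [-3.03, 3.03], [-0.79, 2.21], [0.23, 2.52], [-1.04, 4.18], [0, 3.07], [-2.55, 2.55]. Speed limits (rad/s): [2.22, 2.22, 2.57, 3.14, 3.14, 3.14].

## Interface

Orientations are given as [roll, pitch, yaw] about the fixed x, y, z axes, in that order (R = Rz(yaw) Ry(pitch) Rx(roll)).
In Python, from station import get_obs, camera, hand_in gives the robot as it stands.
- The arm moves only by the tool apply_moves, never from a script. Its argument "increments" is a list of rows, each an object of numbers: "tx", "ty", "tz": the shift along the tool's x, y, z as a fraction of full scale; "ax", "ay", "az": the turn, a rotation vector about the tool's x, y, z as a fraction of full scale. In form: [{"tx": .., "ty": .., "tz": .., "ax": .., "ay": .., "az": ..}, ...]. A call has 1 to 12 rows; each row shifts and turns the commanded pose from where the row before left it, along the tool's axes as they then stand; what a row does not reach is not made up. Full scale, the value 1, is 30 mm for a shift and 5 degrees for a turn. A row lasts 1/8 s, in which the tool goes at most 62.5 mm and 10.7 degrees, less where a joint would pass 70% of its speed; a pose out of reach is approached as far as the arm can. A call with a number of a shift or a turn outside -1 to 1 is refused whole. A call with a gripper value outside its range is refused whole. "jaw" is the closure, from 0 (fully open) to 1 (shut), set as the call begins (left out, the last holds). The fingers move at their own pace and stop on an object; "force" is the grip in N (left out, the last holds). Time passes only in rows, so rows that do not move let the fingers close. It gives the time, the measured TCP pose, the force, the opening and the grip force at its end, in the units of the state.
- get_obs(): the state, without advancing time (a new reading comes with each control period).
- camera(name): name is "scene" or "top" or "wrist"; returns a dict with "pixels" (400x640x3 uint8, red, green, blue), "camera_matrix" (3x3 intrinsics, pixels), "R" (3x3) and "t" (3): a world point X has camera coordinates R X + t; the wrist camera has in their place "T_tool_cam" (4x4, takes a point from camera to tool coordinates, whose origin is the TCP and whose axes are the flange's). Camera axes: x right, y down, z forward; pixel columns grow to the right and rows downward; lengths in m; the calibration is good to about 2 mm. The wrist camera is an equidistant fisheye: a pixel r from the principal point sees the ray r / f radians off the axis. A picture is of the moment at which its call begins: read the wrist's pose just before it. There is no depth.
- hand_in(): hands the job in; it is judged then, once.
The state is a dict: "time_s": time; "qpos": joint angles; "joint_vel": joint speeds; "tau": joint torques, N m; "ee_pos": TCP position; "eef_rot": TCP orientation; "force": force on the tool from outside, world axes, zero at the start; "moment": the same for the moment, N m; "grip_width": finger opening in m; "grip_force": force on a finger pad.
Only numpy, scipy, OpenCV 4.12 (cv2) and the standard library are available. Lean on these libraries where they do the work, as an engineer would, in place of code of your own. Each camera call takes 0.05 s, during which the arm holds its last target. There are 200 camera calls.

## Task

Take the pale blue bangle stand's upper section by its post and raise it until its pawl has passed the second rung from the bottom (not the third), then lower it gently until the pawl has seated on that rung and carries the weight, and let go: never let it fall, and never press hard on the pawl. Then put the wide wooden bangle over the post and set it down flat on the round plate without dropping it. Leave the other things on the table where they are.

Things in the scene. Friction and masses are not known exactly. Their poses are not given: they have to be found in the camera images.
- stand: Fixed frame of the pale blue bangle stand, base 130x140x14 mm, two uprights to z 170 mm at local y +-52 mm. Origin: centre of the base's underside, straight under the post; z up. Between the uprights at local x +20 mm: three level 8 mm rungs along y, 44 mm apart, on a strip clipped in up to 12 mm higher or lower than nominal; that offset is not measured. See joint slide and body pawl.
- slide (a joint): Height (m) of the sliding upper section (0.46 to 0.77 kg with pawl, 1 N friction; moves only up and down) above its lowest stop: starts at 0, top stop 0.140. With the pawl seated it reads nominally 0.030 (first, lowest rung), 0.074 (second) or 0.118 (third), all shifted alike by the unknown strip offset of -0.012 to +0.012. Let go with no rung under its pawl, it falls.
- post (a point): Foot of the upright round post on the sliding section, in the middle of the round plate's top face; rises with the section (188 mm above the table when joint slide is 0). The plate is 100 mm across and 8 mm thick; the post is 18 mm in diameter, 52 mm tall, bare, and is the grip for raising. z up.
- pawl: Steel gravity pawl low on the sliding section. Origin on its pivot, 45 mm above the table at slide 0; x to its 22 mm tip, level when ready. A rung passed on the way up dips it about +y (to 1.2 rad); it swings back over it (in 0.3 s) once the section is about 11 mm above that rung's seat, and then blocks going back. Seated it is nearly rigid: over 20 N on it, weight and push together, is too much.
- bangle: Wide chunky wooden bangle, a ring lying flat on the table: outer diameter 86 mm, inner diameter 68 mm (so its band is 9 mm thick), 16 mm high, 50 g. Origin: centre of the ring at its underside; z up.
- thin_bangle: Bystander: smaller thin wooden bangle lying flat, outer diameter 66 mm, inner 56 mm, 6 mm high. Origin: centre of its underside.
- tin: Bystander: round steel safety-pin tin, 67 mm in diameter, 33 mm high. Origin: centre of its underside.
- mirror: Bystander: white hand mirror lying flat, about 260 mm long with its 120 mm round head 50 mm along +x from the origin and its plastic handle towards -x, 13 mm high.
- brush: Bystander: wooden paddle brush lying on its bristles, 225 mm long along its x, paddle 75 mm wide at +x, 30 mm high.
- cream_jar: Bystander: amber glass jar, 60 mm in diameter, 50 mm high. Origin: centre of its underside.
There are look-alikes about, which are no part of the job. Several things have the shape of the bangle; the one meant has the colours described above.

How it is judged:
On the way:
1. the pawl is seated on the second rung and carries the section, which has been let go (value of joint slide between 0.05 and 0.097 m and contact force between pawl and anything else above 2 N and contact force between the fingers and slide below 0.1 N), for 0.2 s.
At the end, for the whole second after the job is handed in: Section at rest at the second rung (joint slide 0.05 to 0.097), pawl carrying over 2 N; the wide bangle lies flat (tilt under 0.1 rad) and still around the post, its centre within 30 mm of the post axis, its underside within 4 mm of the plate top (value of joint slide between 0.05 and 0.097 m and contact force between pawl and anything else above 2 N and horizontal distance between bangle and post below 0.03 m and z of bangle in the frame of post between -0.004 and 0.004 m and angle between bangle's own z axis and vertical below 0.1 rad and linear speed of bangle below 0.02 m/s and velocity of joint slide between -0.01 and 0.01 m/s); the robot touches nothing.
It fails at once if the pawl is loaded with more than 20 N (contact force between pawl and anything else above 20 N).
It fails at once if the sliding section, let go, falls faster than 0.12 m/s (let go more than about 1.5 mm above its seat) (contact force between the fingers and slide below 0.1 N and velocity of joint slide below -0.12 m/s).
It fails at once if the wide bangle falls free faster than 0.6 m/s (dropped from about 18 mm or more) (contact force between the fingers and bangle below 0.05 N and linear speed of bangle above 0.6 m/s).
It fails at once if a bystander is moved by more than 30 mm (distance of any of thin_bangle, tin, mirror, brush, cream_jar from where it was at the start of the episode above 0.03 m).
It also fails if it takes over 64 s, if anything falls off the work surface, if the arm or the gripper's body presses on something with over 40 N, if the wrist force passes 120 N, or if a joint passes its speed limit or range.

## Working session

There is one attempt and no reset: what is moved stays moved. The work goes in short steps, Python scripts to look and compute and a tool call to move; the robot and the scene stay as the last step left them, time stands still between calls to the robot, and variables do not carry over. Pictures are saved under pics/ and viewed, at most 10 in all, crops included, and the job is handed in when it is done.

Besides the shell and the picture viewer there is one more tool, called after "Emit:" in YAML: its name, and indented under it one key for each argument. apply_moves: Moves the arm, as the interface text tells. Its arguments: {"type":"object","properties":{"increments":{"type":"array"},"jaw":{"type":"number"},"force":{"type":"number"}},"required":["increments"]}

```bash
mkdir -p pics
python3 - <<'E'
from station import *
import cv2,numpy as np,pickle
d={}
print(get_obs())
for n in("scene","top"):
    c=camera(n);d[n]=c;cv2.imwrite(f"pics/{n}0.png",c["pixels"][:,:,::-1])
    print(n,c["camera_matrix"].tolist(),c["R"],c["t"])
pickle.dump(d,open("d0.pkl","wb"))
E
```

```text
{'time_s': 0.0, 'qpos': array([-1.31058829e+00,  3.00492423e-01,  1.52159164e+00,  5.72568610e-06,
        1.32070700e+00, -6.65641839e-02]), 'joint_vel': array([ 0.00089915, -0.00265284,  0.00088983,  0.00030611,  0.00069237,
       -0.00027935]), 'tau': array([ 1.70137955e-03, -5.31800365e+01, -3.52734625e+01,  7.08798040e-02,
        2.44703132e-02, -1.32747095e-04]), 'ee_pos': array([ 0.17655135, -0.5208597 ,  0.40407003]), 'eef_rot': array([-3.14039727e+00, -8.52453641e-05,  3.26770745e-01]), 'force': array([-0.56964038, -0.22345471,  0.66556093]), 'moment': array([0.05289115, 0.00115156, 0.0115367 ]), 'grip_force': 0.0, 'grip_width': 0.09406050224306929}
scene [[449.30071952759715, 0.0, 325.26763261664865], [0.0, 449.30071952759715, 201.5702618934134], [0.0, 0.0, 1.0]] [[ 0.63922546  0.76880134  0.01831123]
 [ 0.43754814 -0.34401501 -0.83078595]
 [-0.63241002  0.53907158 -0.55629075]] [-0.45392567 -0.11814094  1.77994677]
top [[408.08710940175973, 0.0, 314.8333888346697], [0.0, 408.08710940175973, 200.40905801835444], [0.0, 0.0, 1.0]] [[-0.01303902 -0.99980698 -0.01469631]
 [-0.99101357  0.01487831 -0.13293131]
 [ 0.13312431  0.01283095 -0.99101629]] [0.06363927 0.6330717  1.04377958]
```

View pics/scene0.png

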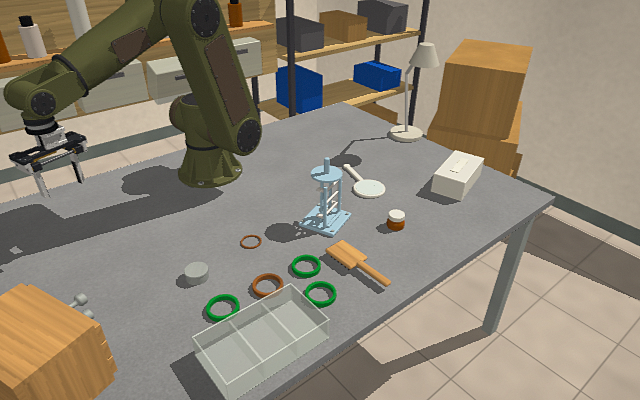

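View pics/top0.png

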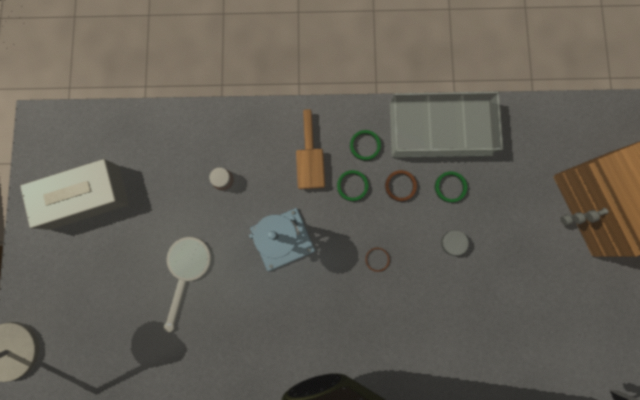

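Scene picture: the stand is at about (326,195) and the tin at (196,272). The wide ring in wood colour is at (268,286), the small thin wooden one at (250,241), and there are green rings at (306,265), (222,306) and (320,293). Top picture: stand (283,238), wide wooden ring (401,186), thin ring (377,259), green rings (352,186), (451,187) and (365,145). The ring meant is the wide brown one at top (401,186), since the others are green or thin. I'll confirm it in a crop and measure.

```bash
cat > h.py <<'E'
import numpy as np,cv2,pickle
def ray(c,uv):
    K=c["camera_matrix"];R=c["R"];o=-R.T@c["t"]
    d=R.T@np.linalg.inv(K)@np.array([uv[0],uv[1],1.]);return o,d/np.linalg.norm(d)
def onz(c,uv,z):
    o,d=ray(c,uv);return o+d*(z-o[2])/d[2]
def tri(c1,p1,c2,p2):
    o,d=ray(c1,p1);q,e=ray(c2,p2)
    s=np.linalg.lstsq(np.c_[d,-e],q-o,rcond=None)[0]
    a,b=o+s[0]*d,q+s[1]*e;return (a+b)/2,np.linalg.norm(a-b)
E
python3 - <<'E'
from h import *
d=pickle.load(open("d0.pkl","rb"))
s=d["scene"];t=d["top"]
def masks(im):
    h=cv2.cvtColor(im,cv2.COLOR_RGB2HSV)
    return {"brown":cv2.inRange(h,(3,110,40),(14,255,255)),"blue":cv2.inRange(h,(90,50,60),(115,255,255))}
for n in d:
    for k,m in masks(d[n]["pixels"]).items():
        for c in cv2.findContours(m,cv2.RETR_EXTERNAL,cv2.CHAIN_APPROX_NONE)[0]:
            if cv2.contourArea(c)>120:
                e=cv2.fitEllipse(c);x=onz(d[n],e[0],.008)
                print(n,k,np.round(e[0],1),np.round(e[1],1),cv2.contourArea(c),"xy@8mm",x[:2].round(4))
def crop(c,x,y,w,h,f):return cv2.resize(c["pixels"][y:y+h,x:x+w,::-1],None,fx=f,fy=f,interpolation=cv2.INTER_CUBIC)
A=crop(s,300,150,60,90,6);B=crop(t,240,200,80,75,5);C=crop(t,330,130,145,60*2,3)
B=cv2.resize(B,(400,375))
o=np.zeros((540,800,3),np.uint8);o[:540,:360]=A;o[:375,370:770]=B
cv2.imwrite("pics/c1.png",o);cv2.imwrite("pics/c2.png",C)
E
```

```text
scene brown [266.6 284.5] [20.2 28.9] 223.0 xy@8mm [ 0.6716 -0.1809]
scene blue [325.1 200.2] [44.5 68.9] 1487.0 xy@8mm [0.4462 0.2186]
scene blue [282.1  86.5] [12.7 47.5] 412.5 xy@8mm [-0.615   0.7788]
scene blue [307.3  89.3] [29.2 52.1] 1057.5 xy@8mm [-0.4919  0.8666]
scene blue [376.7  75.3] [27.9 49.9] 1065.0 xy@8mm [-0.431   1.3632]
top brown [400.9 185.3] [29.  30.2] 686.5 xy@8mm [ 0.677  -0.1823]
```

View pics/c1.png

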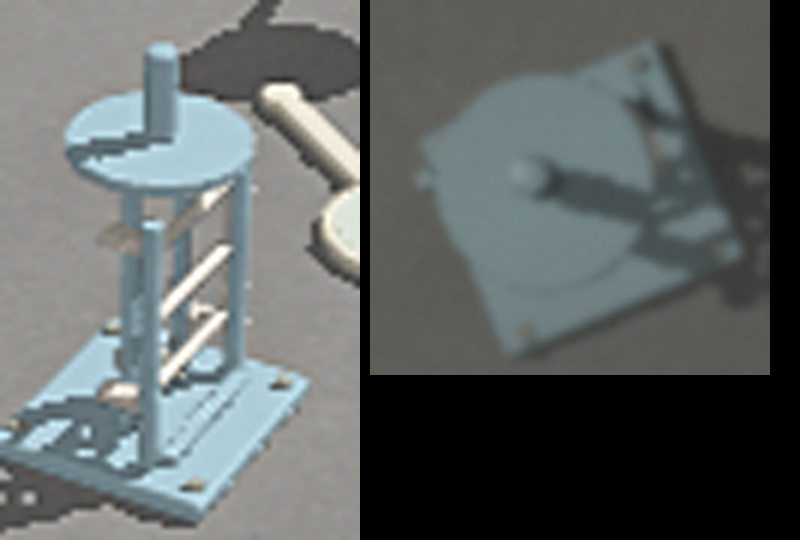

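View pics/c2.png

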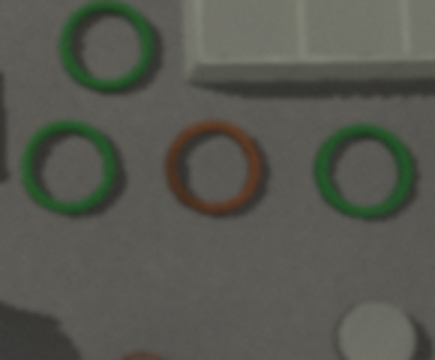

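The left crop shows the post top at scene (326.8,158.0) and its foot at about (326.8,172.8). In the top view the post top is at (272,234.4) and the plate centre at (275,236.3). The second crop confirms the brown wide ring at top (401,186), with green look-alikes around it. Next I'll triangulate the post.

Run:
```python
from h import *
d=pickle.load(open("d0.pkl","rb"))
s=d["scene"];t=d["top"]
print(tri(s,(326.8,158.5),t,(272.2,234.4)),onz(t,(272.2,234.4),.24),onz(s,(326.8,158.5),.24))
print(onz(t,(275,236.3),.188),onz(s,(326.6,173),.188))
# base corners in top
for p in [(652,42),(745,258),(510,355)]: print(onz(t,((p[0]-370)/5+240,p[1]/5+200),.014))
from station import *
w=camera("wrist");print(w["T_tool_cam"],w["camera_matrix"])
```

```text
(array([0.53518492, 0.1453879 , 0.23940429]), np.float64(0.000791689411710411)) [0.53491708 0.14499631 0.24      ] [0.53618963 0.14504443 0.24      ]
[0.53320609 0.14475926 0.188     ] [0.53595226 0.14579181 0.188     ]
[0.61652296 0.10570471 0.014     ]
[0.49891956 0.05649111 0.014     ]
[0.44906778 0.18293882 0.014     ]
[[ 7.38739335e-04 -9.63278942e-01 -2.68501647e-01  7.88751022e-02]
 [ 9.99999722e-01  7.39839204e-04  9.70854528e-05 -1.60090778e-04]
 [ 1.05127672e-04 -2.68501644e-01  9.63279220e-01  2.00900481e-02]
 [ 0.00000000e+00  0.00000000e+00  0.00000000e+00  1.00000000e+00]] [[309.70691629   0.         321.0109153 ]
 [  0.         309.70691629 199.12173243]
 [  0.           0.           1.        ]]
```

Emit:
apply_moves:
  increments:
    - {"tx":0.9,"ty":-0.84,"tz":-0.2}
    - {"tx":0.9,"ty":-0.84,"tz":-0.2}
    - {"tx":0.9,"ty":-0.84,"tz":-0.2}
    - {"tx":0.9,"ty":-0.84,"tz":-0.2}
    - {"tx":0.9,"ty":-0.84,"tz":-0.2}
    - {"tx":0.9,"ty":-0.84,"tz":-0.2}
    - {"tx":0.9,"ty":-0.84,"tz":-0.2}
    - {"tx":0.9,"ty":-0.84,"tz":-0.2}
    - {"tx":0.9,"ty":-0.84,"tz":-0.2}
    - {"tx":0.9,"ty":-0.84,"tz":-0.2}
    - {"tx":0.9,"ty":-0.84,"tz":-0.2}
    - {"tx":0.9,"ty":-0.84,"tz":-0.2}
  jaw: 0
  force: 20

```text
schema error: expected keys tx, ty, tz, ax, ay, az
```

Emit:
apply_moves:
  increments:
    - {"tx":0.85,"ty":-0.79}
    - {"tx":0.85,"ty":-0.79}
    - {"tx":0.85,"ty":-0.79}
    - {"tx":0.85,"ty":-0.79}
    - {"tx":0.85,"ty":-0.79}
    - {"tx":0.85,"ty":-0.79}
    - {"tx":0.85,"ty":-0.79}
    - {"tx":0.85,"ty":-0.79}
    - {"tx":0.85,"ty":-0.79}
    - {}
    - {}

```text
schema error: expected keys tx, ty, tz, ax, ay, az
```

All six keys are needed in each row.

Emit:
apply_moves:
  increments:
    - {"tx":0.9,"ty":-0.84,"tz":-0.2,"ax":0,"ay":0,"az":0}
    - {"tx":0.9,"ty":-0.84,"tz":-0.2,"ax":0,"ay":0,"az":0}
    - {"tx":0.9,"ty":-0.84,"tz":-0.2,"ax":0,"ay":0,"az":0}
    - {"tx":0.9,"ty":-0.84,"tz":-0.2,"ax":0,"ay":0,"az":0}
    - {"tx":0.9,"ty":-0.84,"tz":-0.2,"ax":0,"ay":0,"az":0}
    - {"tx":0.9,"ty":-0.84,"tz":-0.2,"ax":0,"ay":0,"az":0}
    - {"tx":0.9,"ty":-0.84,"tz":-0.2,"ax":0,"ay":0,"az":0}
    - {"tx":0.9,"ty":-0.84,"tz":-0.2,"ax":0,"ay":0,"az":0}
    - {"tx":0.9,"ty":-0.84,"tz":-0.2,"ax":0,"ay":0,"az":0}
    - {"tx":0.9,"ty":-0.84,"tz":-0.2,"ax":0,"ay":0,"az":0}
    - {"tx":0.9,"ty":-0.84,"tz":-0.2,"ax":0,"ay":0,"az":0}
    - {"tx":0.9,"ty":-0.84,"tz":-0.2,"ax":0,"ay":0,"az":0}
  jaw: 0
  force: 20

```text
time_s: 1.65
ee_pos: [0.3867, -0.1293, 0.4768]
eef_rot: [3.142, -0.0, 0.327]
force: [0.9, 0.2, -0.4]
grip_width: 0.094
grip_force: 0.0
```

Emit:
apply_moves:
  increments:
    - {"tx":0.85,"ty":-0.79,"tz":0,"ax":0,"ay":0,"az":0}
    - {"tx":0.85,"ty":-0.79,"tz":0,"ax":0,"ay":0,"az":0}
    - {"tx":0.85,"ty":-0.79,"tz":0,"ax":0,"ay":0,"az":0}
    - {"tx":0.85,"ty":-0.79,"tz":0,"ax":0,"ay":0,"az":0}
    - {"tx":0.85,"ty":-0.79,"tz":0,"ax":0,"ay":0,"az":0}
    - {"tx":0.85,"ty":-0.79,"tz":0,"ax":0,"ay":0,"az":0}
    - {"tx":0.85,"ty":-0.79,"tz":0,"ax":0,"ay":0,"az":0}
    - {"tx":0.85,"ty":-0.79,"tz":0,"ax":0,"ay":0,"az":0}
    - {"tx":0.85,"ty":-0.79,"tz":0,"ax":0,"ay":0,"az":0}
    - {"tx":0,"ty":0,"tz":0,"ax":0,"ay":0,"az":0}
    - {"tx":0,"ty":0,"tz":0,"ax":0,"ay":0,"az":0}

```text
time_s: 3.02
ee_pos: [0.5351, 0.1449, 0.4764]
eef_rot: [3.142, 0.001, 0.327]
force: [-0.6, -0.0, 0.7]
grip_width: 0.0939
grip_force: 0.0
```

Emit:
apply_moves:
  increments:
    - {"tx":0,"ty":0,"tz":0.6,"ax":0,"ay":0,"az":0}
    - {"tx":0,"ty":0,"tz":0.6,"ax":0,"ay":0,"az":0}
    - {"tx":0,"ty":0,"tz":0.6,"ax":0,"ay":0,"az":0}
    - {"tx":0,"ty":0,"tz":0.4,"ax":0,"ay":0,"az":0}
    - {"tx":0,"ty":0,"tz":0.3,"ax":0,"ay":0,"az":0}
    - {"tx":0,"ty":0,"tz":0,"ax":0,"ay":0,"az":0}

```text
time_s: 3.78
ee_pos: [0.5352, 0.145, 0.4014]
eef_rot: [-3.142, 0.001, 0.327]
force: [0.0, 0.0, 0.8]
grip_width: 0.0941
grip_force: 0.0
```

Emit:
apply_moves:
  increments:
    - {"tx":0,"ty":0,"tz":0,"ax":0,"ay":0,"az":0}
    - {"tx":0,"ty":0,"tz":0,"ax":0,"ay":0,"az":0}
    - {"tx":0,"ty":0,"tz":0,"ax":0,"ay":0,"az":0}
    - {"tx":0,"ty":0,"tz":0,"ax":0,"ay":0,"az":0}
    - {"tx":0,"ty":0,"tz":0,"ax":0,"ay":0,"az":0}
    - {"tx":0,"ty":0,"tz":0,"ax":0,"ay":0,"az":0}
    - {"tx":0,"ty":0,"tz":0,"ax":0,"ay":0,"az":0}
    - {"tx":0,"ty":0,"tz":0,"ax":0,"ay":0,"az":0}
  jaw: 1
  force: 20

```text
time_s: 4.78
ee_pos: [0.5351, 0.1457, 0.4016]
eef_rot: [-3.14, 0.0, 0.327]
force: [-8.2, 27.2, 1.6]
grip_width: 0.0176
grip_force: 17.8
```

Emit:
apply_moves:
  increments:
    - {"tx":0,"ty":-0.025,"tz":0,"ax":0,"ay":0,"az":0}
    - {"tx":0,"ty":0,"tz":0,"ax":0,"ay":0,"az":0}
    - {"tx":0,"ty":0,"tz":0,"ax":0,"ay":0,"az":0}

```text
time_s: 5.15
ee_pos: [0.5349, 0.1461, 0.4016]
eef_rot: [-3.141, -0.0, 0.327]
force: [-2.3, 4.4, 0.9]
grip_width: 0.0175
grip_force: 20.0
```

Emit:
apply_moves:
  increments:
    - {"tx":0,"ty":0,"tz":-0.1,"ax":0,"ay":0,"az":0}
    - {"tx":0,"ty":0,"tz":-0.2,"ax":0,"ay":0,"az":0}
    - {"tx":0,"ty":0,"tz":-0.2,"ax":0,"ay":0,"az":0}
    - {"tx":0,"ty":0,"tz":0,"ax":0,"ay":0,"az":0}
    - {"tx":0,"ty":0,"tz":0,"ax":0,"ay":0,"az":0}

```text
time_s: 5.78
ee_pos: [0.535, 0.1461, 0.416]
eef_rot: [-3.141, 0.001, 0.327]
force: [0.8, 5.9, -6.3]
grip_width: 0.0172
grip_force: 20.0
```

Emit:
apply_moves:
  increments:
    - {"tx":0,"ty":0,"tz":-0.25,"ax":0,"ay":0,"az":0}
    - {"tx":0,"ty":0,"tz":-0.25,"ax":0,"ay":0,"az":0}
    - {"tx":0,"ty":0,"tz":-0.25,"ax":0,"ay":0,"az":0}
    - {"tx":0,"ty":0,"tz":-0.25,"ax":0,"ay":0,"az":0}
    - {"tx":0,"ty":0,"tz":-0.25,"ax":0,"ay":0,"az":0}
    - {"tx":0,"ty":0,"tz":-0.25,"ax":0,"ay":0,"az":0}
    - {"tx":0,"ty":0,"tz":-0.25,"ax":0,"ay":0,"az":0}
    - {"tx":0,"ty":0,"tz":-0.25,"ax":0,"ay":0,"az":0}
    - {"tx":0,"ty":0,"tz":-0.25,"ax":0,"ay":0,"az":0}
    - {"tx":0,"ty":0,"tz":-0.25,"ax":0,"ay":0,"az":0}
    - {"tx":0,"ty":0,"tz":-0.25,"ax":0,"ay":0,"az":0}
    - {"tx":0,"ty":0,"tz":-0.15,"ax":0,"ay":0,"az":0}

```text
time_s: 7.28
ee_pos: [0.5351, 0.1461, 0.5029]
eef_rot: [-3.141, 0.001, 0.327]
force: [0.8, 5.9, -8.4]
grip_width: 0.0173
grip_force: 20.0
```

Emit:
apply_moves:
  increments:
    - {"tx":0,"ty":0,"tz":0,"ax":0,"ay":0,"az":0}
    - {"tx":0,"ty":0,"tz":0,"ax":0,"ay":0,"az":0}
    - {"tx":0,"ty":0,"tz":0,"ax":0,"ay":0,"az":0}
    - {"tx":0,"ty":0,"tz":0,"ax":0,"ay":0,"az":0}

```text
time_s: 7.78
ee_pos: [0.5351, 0.1461, 0.5029]
eef_rot: [-3.141, 0.001, 0.327]
force: [1.4, 5.3, -6.3]
grip_width: 0.0177
grip_force: 20.0
```

Run:
```python
from station import *
from h import *
c=camera("scene");p=c["pixels"]
cv2.imwrite("pics/s1.png",cv2.resize(p[110:240,290:370,::-1],None,fx=4.5,fy=4.5,interpolation=cv2.INTER_CUBIC))
```

```text
(no output)
```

View pics/s1.png

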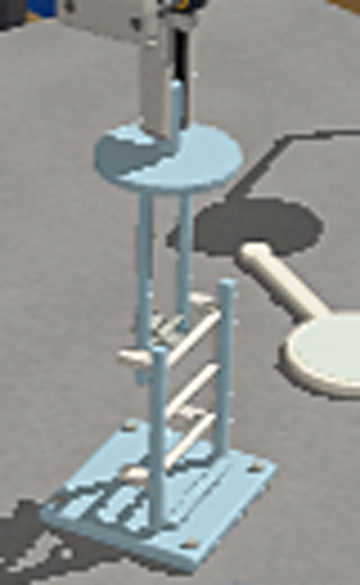

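The section is up about 101 mm by the fingers: the pawl is above the second rung and just below the third (rung lines at crop right ends (222,312), (217,368), (212,420)). To shorten the fine lowering I'll estimate the rung heights from this view.

Run:
```python
from h import *
d=pickle.load(open("d0.pkl","rb"));s=d["scene"]
im=cv2.imread("pics/s1.png")
def pr(X):
    p=s["camera_matrix"]@(s["R"]@np.array(X)+s["t"]);return (p[:2]/p[2]-[290,110])*4.5
y=np.array([-.367,.930]);x=np.array([.93,.367]);o=np.array([.535,.146])
for sg in(1,-1):
    for ly in(.052,-.052):
        print(sg,ly,"upright top",pr([*(o+sg*ly*y),.170]).round(0),"rung z=.156,.112,.068:",[pr([*(o+sg*(.02*x+ly*y)),z]).round(0).tolist() for z in(.156,.112,.068)])
print("px per mm z",(pr([*o,.11])-pr([*o,.1]))/10)
big=cv2.resize(im[260:500,100:250],None,fx=3.8/1.5,fy=3.8/1.5,interpolation=cv2.INTER_CUBIC);print(big.shape)
cv2.imwrite("pics/s2.png",big[:600])
```

```text
1 0.052 upright top [198. 273.] rung z=.156,.112,.068: [[222.0, 297.0], [220.0, 349.0], [218.0, 399.0]]
1 -0.052 upright top [127. 338.] rung z=.156,.112,.068: [[152.0, 364.0], [151.0, 417.0], [150.0, 468.0]]
-1 0.052 upright top [127. 338.] rung z=.156,.112,.068: [[102.0, 348.0], [102.0, 401.0], [102.0, 452.0]]
-1 -0.052 upright top [198. 273.] rung z=.156,.112,.068: [[173.0, 283.0], [172.0, 334.0], [171.0, 384.0]]
px per mm z [ 0.02649742 -1.16032699]
(608, 380, 3)
```

View pics/s2.png

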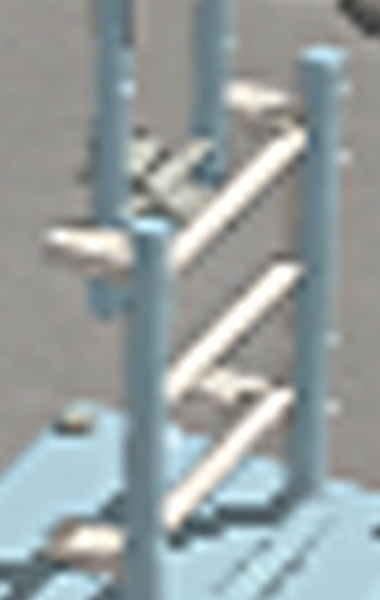

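The uprights' tops in the crop are at (320,50) and (150,225). Rung 3's line lies about 22 mm below them, at z ≈ 148, so the second seat should be at slide ≈ 0.062–0.071. I'll lower to 0.076 gently, then feel for it.

Emit:
apply_moves:
  increments:
    - {"tx":0,"ty":0,"tz":0.1,"ax":0,"ay":0,"az":0}
    - {"tx":0,"ty":0,"tz":0.1,"ax":0,"ay":0,"az":0}
    - {"tx":0,"ty":0,"tz":0.1,"ax":0,"ay":0,"az":0}
    - {"tx":0,"ty":0,"tz":0.1,"ax":0,"ay":0,"az":0}
    - {"tx":0,"ty":0,"tz":0,"ax":0,"ay":0,"az":0}
    - {"tx":0,"ty":0,"tz":0,"ax":0,"ay":0,"az":0}

```text
time_s: 8.57
ee_pos: [0.5351, 0.1461, 0.4906]
eef_rot: [-3.141, 0.001, 0.327]
force: [1.9, 6.0, -7.4]
grip_width: 0.0177
grip_force: 20.0
```

Emit:
apply_moves:
  increments:
    - {"tx":0,"ty":0,"tz":0.05,"ax":0,"ay":0,"az":0}
    - {"tx":0,"ty":0,"tz":0,"ax":0,"ay":0,"az":0}
  force: 12

```text
time_s: 8.82
ee_pos: [0.5351, 0.1461, 0.4892]
eef_rot: [-3.141, 0.001, 0.327]
force: [0.6, 5.6, -8.1]
grip_width: 0.0178
grip_force: 12.0
```

Emit:
apply_moves:
  increments:
    - {"tx":0,"ty":0,"tz":0.05,"ax":0,"ay":0,"az":0}
    - {"tx":0,"ty":0,"tz":0.05,"ax":0,"ay":0,"az":0}
    - {"tx":0,"ty":0,"tz":0.05,"ax":0,"ay":0,"az":0}
    - {"tx":0,"ty":0,"tz":0.05,"ax":0,"ay":0,"az":0}
    - {"tx":0,"ty":0,"tz":0.05,"ax":0,"ay":0,"az":0}
    - {"tx":0,"ty":0,"tz":0.05,"ax":0,"ay":0,"az":0}
    - {"tx":0,"ty":0,"tz":0.05,"ax":0,"ay":0,"az":0}
    - {"tx":0,"ty":0,"tz":0.03,"ax":0,"ay":0,"az":0}
    - {"tx":0,"ty":0,"tz":0,"ax":0,"ay":0,"az":0}

```text
time_s: 9.95
ee_pos: [0.5351, 0.1461, 0.4778]
eef_rot: [-3.141, 0.001, 0.327]
force: [1.2, 5.1, -7.5]
grip_width: 0.0174
grip_force: 12.0
```

Emit:
apply_moves:
  increments:
    - {"tx":0,"ty":0,"tz":0.03,"ax":0,"ay":0,"az":0}
    - {"tx":0,"ty":0,"tz":0.03,"ax":0,"ay":0,"az":0}
    - {"tx":0,"ty":0,"tz":0.03,"ax":0,"ay":0,"az":0}
    - {"tx":0,"ty":0,"tz":0,"ax":0,"ay":0,"az":0}

```text
time_s: 10.45
ee_pos: [0.5351, 0.1461, 0.4752]
eef_rot: [-3.141, 0.001, 0.327]
force: [0.7, 5.4, -6.9]
grip_width: 0.0176
grip_force: 12.0
```

Emit:
apply_moves:
  increments:
    - {"tx":0,"ty":0,"tz":0.02,"ax":0,"ay":0,"az":0}
    - {"tx":0,"ty":0,"tz":0,"ax":0,"ay":0,"az":0}

```text
time_s: 10.7
ee_pos: [0.5351, 0.1461, 0.4746]
eef_rot: [-3.141, 0.001, 0.327]
force: [1.1, 5.5, -5.8]
grip_width: 0.018
grip_force: 12.0
```

Emit:
apply_moves:
  increments:
    - {"tx":0,"ty":0,"tz":0.02,"ax":0,"ay":0,"az":0}
    - {"tx":0,"ty":0,"tz":0,"ax":0,"ay":0,"az":0}

```text
time_s: 10.95
ee_pos: [0.5351, 0.1461, 0.474]
eef_rot: [-3.141, 0.001, 0.327]
force: [0.8, 6.2, -6.2]
grip_width: 0.0178
grip_force: 12.0
```

Emit:
apply_moves:
  increments:
    - {"tx":0,"ty":0,"tz":0.02,"ax":0,"ay":0,"az":0}
    - {"tx":0,"ty":0,"tz":0,"ax":0,"ay":0,"az":0}

```text
time_s: 11.2
ee_pos: [0.5351, 0.1461, 0.4734]
eef_rot: [-3.141, 0.001, 0.327]
force: [1.3, 4.6, -5.6]
grip_width: 0.0177
grip_force: 12.0
```

Emit:
apply_moves:
  increments:
    - {"tx":0,"ty":0,"tz":0.02,"ax":0,"ay":0,"az":0}
    - {"tx":0,"ty":0,"tz":0,"ax":0,"ay":0,"az":0}

```text
time_s: 11.45
ee_pos: [0.5351, 0.1461, 0.4729]
eef_rot: [-3.141, 0.001, 0.327]
force: [0.5, 5.8, -6.6]
grip_width: 0.0173
grip_force: 12.0
```

Emit:
apply_moves:
  increments:
    - {"tx":0,"ty":0,"tz":0.02,"ax":0,"ay":0,"az":0}
    - {"tx":0,"ty":0,"tz":0,"ax":0,"ay":0,"az":0}

```text
time_s: 11.7
ee_pos: [0.5351, 0.1461, 0.4722]
eef_rot: [-3.141, 0.001, 0.327]
force: [0.1, 5.5, -6.1]
grip_width: 0.018
grip_force: 12.0
```

Emit:
apply_moves:
  increments:
    - {"tx":0,"ty":0,"tz":0.02,"ax":0,"ay":0,"az":0}
    - {"tx":0,"ty":0,"tz":0,"ax":0,"ay":0,"az":0}

```text
time_s: 11.95
ee_pos: [0.5351, 0.1461, 0.4716]
eef_rot: [-3.141, 0.001, 0.327]
force: [0.1, 5.0, -6.3]
grip_width: 0.0175
grip_force: 12.0
```

Emit:
apply_moves:
  increments:
    - {"tx":0,"ty":0,"tz":0.02,"ax":0,"ay":0,"az":0}
    - {"tx":0,"ty":0,"tz":0,"ax":0,"ay":0,"az":0}

```text
time_s: 12.2
ee_pos: [0.5351, 0.1461, 0.471]
eef_rot: [-3.141, 0.001, 0.327]
force: [1.3, 5.7, -6.3]
grip_width: 0.0178
grip_force: 12.0
```

Emit:
apply_moves:
  increments:
    - {"tx":0,"ty":0,"tz":0.02,"ax":0,"ay":0,"az":0}
    - {"tx":0,"ty":0,"tz":0,"ax":0,"ay":0,"az":0}

```text
time_s: 12.45
ee_pos: [0.5351, 0.1461, 0.4704]
eef_rot: [-3.141, 0.001, 0.327]
force: [0.6, 4.2, -6.1]
grip_width: 0.018
grip_force: 12.0
```

Emit:
apply_moves:
  increments:
    - {"tx":0,"ty":0,"tz":0.02,"ax":0,"ay":0,"az":0}
    - {"tx":0,"ty":0,"tz":0,"ax":0,"ay":0,"az":0}

```text
time_s: 12.7
ee_pos: [0.5351, 0.1461, 0.4698]
eef_rot: [-3.141, 0.001, 0.327]
force: [1.2, 5.9, -6.6]
grip_width: 0.0177
grip_force: 12.0
```

Emit:
apply_moves:
  increments:
    - {"tx":0,"ty":0,"tz":0.02,"ax":0,"ay":0,"az":0}
    - {"tx":0,"ty":0,"tz":0,"ax":0,"ay":0,"az":0}

```text
time_s: 12.95
ee_pos: [0.5351, 0.1461, 0.4693]
eef_rot: [-3.141, 0.001, 0.327]
force: [1.1, 6.1, -7.0]
grip_width: 0.0178
grip_force: 12.0
```

Emit:
apply_moves:
  increments:
    - {"tx":0,"ty":0,"tz":0.02,"ax":0,"ay":0,"az":0}
    - {"tx":0,"ty":0,"tz":0,"ax":0,"ay":0,"az":0}

```text
time_s: 13.2
ee_pos: [0.5351, 0.1461, 0.4686]
eef_rot: [-3.141, 0.001, 0.327]
force: [0.3, 5.1, -6.1]
grip_width: 0.0175
grip_force: 12.0
```

Emit:
apply_moves:
  increments:
    - {"tx":0,"ty":0,"tz":0.02,"ax":0,"ay":0,"az":0}
    - {"tx":0,"ty":0,"tz":0,"ax":0,"ay":0,"az":0}

```text
time_s: 13.45
ee_pos: [0.535, 0.1461, 0.4681]
eef_rot: [-3.141, 0.001, 0.327]
force: [0.5, 5.7, -6.5]
grip_width: 0.0181
grip_force: 12.0
```

Emit:
apply_moves:
  increments:
    - {"tx":0,"ty":0,"tz":0.02,"ax":0,"ay":0,"az":0}
    - {"tx":0,"ty":0,"tz":0,"ax":0,"ay":0,"az":0}

```text
time_s: 13.7
ee_pos: [0.535, 0.1461, 0.4674]
eef_rot: [-3.141, 0.001, 0.327]
force: [1.4, 4.8, -4.9]
grip_width: 0.0177
grip_force: 12.0
```

Emit:
apply_moves:
  increments:
    - {"tx":0,"ty":0,"tz":0.01,"ax":0,"ay":0,"az":0}
    - {"tx":0,"ty":0,"tz":0,"ax":0,"ay":0,"az":0}

```text
time_s: 13.95
ee_pos: [0.535, 0.1461, 0.4672]
eef_rot: [-3.141, 0.001, 0.327]
force: [1.2, 5.5, -6.9]
grip_width: 0.0176
grip_force: 12.0
```

Emit:
apply_moves:
  increments:
    - {"tx":0,"ty":0,"tz":0.02,"ax":0,"ay":0,"az":0}
    - {"tx":0,"ty":0,"tz":0,"ax":0,"ay":0,"az":0}

```text
time_s: 14.2
ee_pos: [0.5351, 0.1461, 0.4665]
eef_rot: [-3.141, 0.001, 0.327]
force: [0.6, 4.9, -6.2]
grip_width: 0.0178
grip_force: 12.0
```

Emit:
apply_moves:
  increments:
    - {"tx":0,"ty":0,"tz":0.02,"ax":0,"ay":0,"az":0}
    - {"tx":0,"ty":0,"tz":0,"ax":0,"ay":0,"az":0}

```text
time_s: 14.45
ee_pos: [0.5351, 0.1461, 0.466]
eef_rot: [-3.141, 0.001, 0.327]
force: [1.4, 5.3, -6.1]
grip_width: 0.0177
grip_force: 12.0
```

Emit:
apply_moves:
  increments:
    - {"tx":0,"ty":0,"tz":0.02,"ax":0,"ay":0,"az":0}
    - {"tx":0,"ty":0,"tz":0,"ax":0,"ay":0,"az":0}

```text
time_s: 14.7
ee_pos: [0.5351, 0.1461, 0.4653]
eef_rot: [-3.141, 0.001, 0.327]
force: [0.7, 5.4, -6.7]
grip_width: 0.0177
grip_force: 12.0
```

Emit:
apply_moves:
  increments:
    - {"tx":0,"ty":0,"tz":0.02,"ax":0,"ay":0,"az":0}
    - {"tx":0,"ty":0,"tz":0,"ax":0,"ay":0,"az":0}

```text
time_s: 14.95
ee_pos: [0.5351, 0.1461, 0.4647]
eef_rot: [-3.141, 0.001, 0.327]
force: [0.6, 5.7, -6.1]
grip_width: 0.0178
grip_force: 12.0
```

Before going lower, I'll check by picture where the pawl stands relative to the rung.

Run:
```python
from station import *
from h import *
d=pickle.load(open("d0.pkl","rb"))
c=camera("scene");p=c["pixels"][140:220,305:350]
cv2.imwrite("pics/s3.png",cv2.resize(p[:,:,::-1],None,fx=7.5,fy=7.5,interpolation=cv2.INTER_CUBIC))
o=np.array([.535,.146])
for z in(.188+.063,):
  q=c["camera_matrix"]@(c["R"]@np.array([*o,z])+c["t"]);print("plate foot pred",(q[:2]/q[2]-[305,140])*7.5)
  q=c["camera_matrix"]@(c["R"]@np.array([*o,z+.02])+c["t"]);print("20mm up",(q[:2]/q[2]-[305,140])*7.5)
```

```text
plate foot pred [163.96901581 113.23798033]
20mm up [164.96727392  69.52407407]
```

View pics/s3.png

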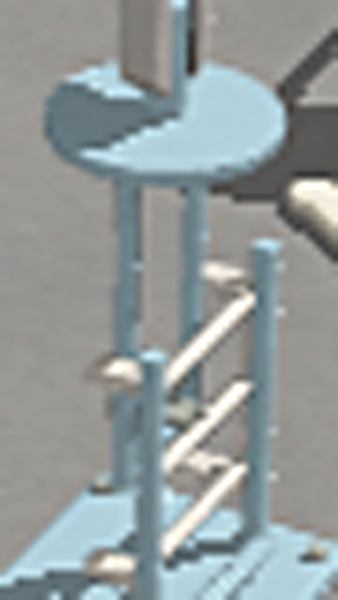

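The pawl is level at (185,412), just above rung 2's line ((168,465)–(250,385)) and not yet seated. I'll keep feeling downward.

Emit:
apply_moves:
  increments:
    - {"tx":0,"ty":0,"tz":0.02,"ax":0,"ay":0,"az":0}
    - {"tx":0,"ty":0,"tz":0,"ax":0,"ay":0,"az":0}

```text
time_s: 15.25
ee_pos: [0.535, 0.1461, 0.4644]
eef_rot: [-3.141, 0.001, 0.327]
force: [0.3, 5.9, -4.5]
grip_width: 0.0177
grip_force: 12.0
```

Emit:
apply_moves:
  increments:
    - {"tx":0,"ty":0,"tz":0.01,"ax":0,"ay":0,"az":0}
    - {"tx":0,"ty":0,"tz":0,"ax":0,"ay":0,"az":0}

```text
time_s: 15.5
ee_pos: [0.535, 0.1461, 0.4644]
eef_rot: [-3.141, 0.0, 0.327]
force: [-0.4, 4.4, -2.3]
grip_width: 0.0173
grip_force: 12.0
```

Emit:
apply_moves:
  increments:
    - {"tx":0,"ty":0,"tz":0.01,"ax":0,"ay":0,"az":0}
    - {"tx":0,"ty":0,"tz":0,"ax":0,"ay":0,"az":0}

```text
time_s: 15.75
ee_pos: [0.5349, 0.1461, 0.4643]
eef_rot: [-3.141, 0.0, 0.327]
force: [-1.2, 5.1, -1.4]
grip_width: 0.0176
grip_force: 12.0
```

Seated: the TCP no longer moves and the load has left the wrist. Open.

Emit:
apply_moves:
  increments:
    - {"tx":0,"ty":0,"tz":0.005,"ax":0,"ay":0,"az":0}
    - {"tx":0,"ty":0,"tz":0,"ax":0,"ay":0,"az":0}

```text
time_s: 16.0
ee_pos: [0.5349, 0.146, 0.4643]
eef_rot: [-3.141, -0.0, 0.327]
force: [-1.8, 4.5, 0.5]
grip_width: 0.0178
grip_force: 12.0
```

Emit:
apply_moves:
  increments:
    - {"tx":0,"ty":0,"tz":0,"ax":0,"ay":0,"az":0}
    - {"tx":0,"ty":0,"tz":0,"ax":0,"ay":0,"az":0}
    - {"tx":0,"ty":0,"tz":0,"ax":0,"ay":0,"az":0}
    - {"tx":0,"ty":0,"tz":0,"ax":0,"ay":0,"az":0}
    - {"tx":0,"ty":0,"tz":0,"ax":0,"ay":0,"az":0}
    - {"tx":0,"ty":0,"tz":0,"ax":0,"ay":0,"az":0}
  jaw: 0.3

```text
time_s: 16.75
ee_pos: [0.535, 0.1459, 0.4642]
eef_rot: [3.142, 0.0, 0.327]
force: [-0.9, 0.0, -0.2]
grip_width: 0.0658
grip_force: 0.0
```

Released and seated (slide ≈ 0.063). Now to the bangle's band, on its near +y side.

Emit:
apply_moves:
  increments:
    - {"tx":0,"ty":0,"tz":-0.6,"ax":0,"ay":0,"az":0}
    - {"tx":0,"ty":0,"tz":-0.85,"ax":0,"ay":0,"az":0}
    - {"tx":0,"ty":0,"tz":-0.85,"ax":0,"ay":0,"az":0}
    - {"tx":0,"ty":0,"tz":0,"ax":0,"ay":0,"az":0}

```text
time_s: 17.25
ee_pos: [0.5348, 0.1459, 0.5346]
eef_rot: [3.141, -0.003, 0.327]
force: [-0.8, 0.8, -0.1]
grip_width: 0.0655
grip_force: 0.0
```

Emit:
apply_moves:
  increments:
    - {"tx":0.08,"ty":0.88,"tz":0,"ax":0,"ay":0,"az":0}
    - {"tx":0.08,"ty":0.88,"tz":0,"ax":0,"ay":0,"az":0}
    - {"tx":0.08,"ty":0.88,"tz":0,"ax":0,"ay":0,"az":0}
    - {"tx":0.08,"ty":0.88,"tz":0,"ax":0,"ay":0,"az":0}
    - {"tx":0.08,"ty":0.88,"tz":0.9,"ax":0,"ay":0,"az":0}
    - {"tx":0.08,"ty":0.88,"tz":0.9,"ax":0,"ay":0,"az":0}
    - {"tx":0.08,"ty":0.88,"tz":0.9,"ax":0,"ay":0,"az":0}
    - {"tx":0.08,"ty":0.88,"tz":0.9,"ax":0,"ay":0,"az":0}
    - {"tx":0.08,"ty":0.88,"tz":0.9,"ax":0,"ay":0,"az":0}
    - {"tx":0.08,"ty":0.88,"tz":0.9,"ax":0,"ay":0,"az":0}
    - {"tx":0.08,"ty":0.88,"tz":0.9,"ax":0,"ay":0,"az":0}
    - {"tx":0.08,"ty":0.88,"tz":0.9,"ax":0,"ay":0,"az":0}
  jaw: 0.62

```text
time_s: 18.75
ee_pos: [0.6639, -0.1456, 0.3146]
eef_rot: [-3.141, 0.001, 0.327]
force: [0.2, -0.2, 0.8]
grip_width: 0.0358
grip_force: 0.0
```

Emit:
apply_moves:
  increments:
    - {"tx":0,"ty":0,"tz":0,"ax":0,"ay":0,"az":0}
    - {"tx":0,"ty":0,"tz":0,"ax":0,"ay":0,"az":0}

```text
time_s: 19.0
ee_pos: [0.6638, -0.1443, 0.3173]
eef_rot: [-3.141, 0.0, 0.327]
force: [0.1, -0.3, 0.4]
grip_width: 0.0358
grip_force: 0.0
```

Run:
```python
from station import *
from h import *
from scipy.spatial.transform import Rotation as Ro
o=get_obs();w=camera("wrist");p=w["pixels"];cv2.imwrite("pics/w1.png",p[:,:,::-1])
R=Ro.from_euler("xyz",o["eef_rot"]).as_matrix();T=w["T_tool_cam"];K=w["camera_matrix"]
h=cv2.cvtColor(p,cv2.COLOR_RGB2HSV);m=cv2.inRange(h,(3,110,40),(14,255,255))
n,l,s,_=cv2.connectedComponentsWithStats(m)
for i in range(1,n):
    if s[i,4]<150: continue
    v,u=np.nonzero(l==i);d=np.c_[u-K[0,2],v-K[1,2]];r=np.hypot(*d.T);th=r/K[0,0]
    ray=np.c_[d/np.maximum(r,1e-6)[:,None]*np.sin(th)[:,None],np.cos(th)]@T[:3,:3].T@R.T
    c=o["ee_pos"]+R@T[:3,3];X=c+ray*((.016-c[2])/ray[:,2])[:,None]
    (cc,rr)=cv2.minEnclosingCircle(X[:,:2].astype(np.float32));print(s[i],np.round(cc,4),round(rr,4))
print(o["ee_pos"])
```

```text
[154   0  17  25 150] [0.796  0.0677] 0.0146
[151  26  31 110 495] [0.7284 0.0409] 0.056
[  4  49  27  42 735] [0.7021 0.3019] 0.0386
[ 318  151   88   86 2421] [ 0.6802 -0.1797] 0.0432
[603 340  27  43 216] [ 0.5293 -0.9384] 0.1095
[ 0.66377995 -0.14431061  0.31725585]
```

View pics/w1.png

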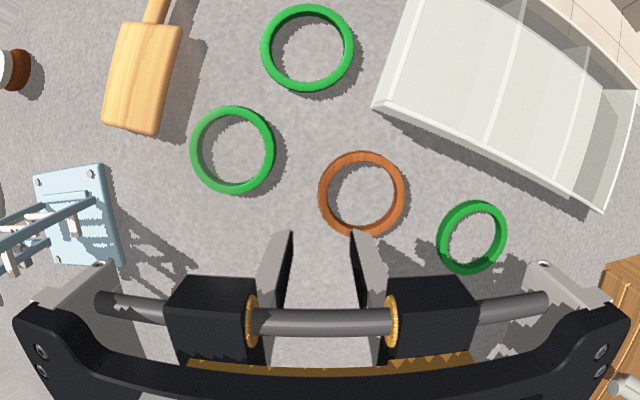

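The wrist view shows the brown ring at (362,194), fitted radius 43.2 mm (should be 43), centre about (0.680,−0.180). Going down over its band.

Emit:
apply_moves:
  increments:
    - {"tx":0.09,"ty":0.03,"tz":0.7,"ax":0,"ay":0,"az":0}
    - {"tx":0,"ty":0,"tz":0.8,"ax":0,"ay":0,"az":0}
    - {"tx":0,"ty":0,"tz":0.8,"ax":0,"ay":0,"az":0}
    - {"tx":0,"ty":0,"tz":0.7,"ax":0,"ay":0,"az":0}
    - {"tx":0,"ty":0,"tz":0.5,"ax":0,"ay":0,"az":0}
    - {"tx":0,"ty":0,"tz":0.3,"ax":0,"ay":0,"az":0}
    - {"tx":0,"ty":0,"tz":0,"ax":0,"ay":0,"az":0}
    - {"tx":0,"ty":0,"tz":0,"ax":0,"ay":0,"az":0}

```text
time_s: 20.05
ee_pos: [0.667, -0.1449, 0.204]
eef_rot: [3.141, -0.001, 0.327]
force: [0.8, 0.7, -0.4]
grip_width: 0.036
grip_force: 0.0
```

Emit:
apply_moves:
  increments:
    - {"tx":0,"ty":0,"tz":0,"ax":0,"ay":0,"az":0}
    - {"tx":0,"ty":0,"tz":0,"ax":0,"ay":0,"az":0}
    - {"tx":0,"ty":0,"tz":0,"ax":0,"ay":0,"az":0}
    - {"tx":0,"ty":0,"tz":0,"ax":0,"ay":0,"az":0}
    - {"tx":0,"ty":0,"tz":0,"ax":0,"ay":0,"az":0}
    - {"tx":0,"ty":0,"tz":0,"ax":0,"ay":0,"az":0}
    - {"tx":0,"ty":0,"tz":0,"ax":0,"ay":0,"az":0}
    - {"tx":0,"ty":0,"tz":0,"ax":0,"ay":0,"az":0}
  jaw: 1
  force: 15

```text
time_s: 21.05
ee_pos: [0.6668, -0.1449, 0.2033]
eef_rot: [3.142, -0.0, 0.327]
force: [-1.1, 0.9, 4.3]
grip_width: 0.0083
grip_force: 15.0
```

Emit:
apply_moves:
  increments:
    - {"tx":0,"ty":0,"tz":-0.3,"ax":0,"ay":0,"az":0}
    - {"tx":0,"ty":0,"tz":-0.6,"ax":0,"ay":0,"az":0}
    - {"tx":0,"ty":0,"tz":-0.9,"ax":0,"ay":0,"az":0}
    - {"tx":0,"ty":0,"tz":-1,"ax":0,"ay":0,"az":0}
    - {"tx":0,"ty":0,"tz":-1,"ax":0,"ay":0,"az":0}
    - {"tx":0,"ty":0,"tz":-1,"ax":0,"ay":0,"az":0}
    - {"tx":0,"ty":0,"tz":-1,"ax":0,"ay":0,"az":0}
    - {"tx":0,"ty":0,"tz":-1,"ax":0,"ay":0,"az":0}
    - {"tx":0,"ty":0,"tz":-1,"ax":0,"ay":0,"az":0}
    - {"tx":0,"ty":0,"tz":-1,"ax":0,"ay":0,"az":0}
    - {"tx":0,"ty":0,"tz":-1,"ax":0,"ay":0,"az":0}
    - {"tx":0,"ty":0,"tz":-1,"ax":0,"ay":0,"az":0}

```text
time_s: 22.55
ee_pos: [0.6661, -0.1447, 0.5297]
eef_rot: [3.141, -0.001, 0.327]
force: [0.4, -0.3, -0.8]
grip_width: 0.0084
grip_force: 15.0
```

Emit:
apply_moves:
  increments:
    - {"tx":-0.05,"ty":-0.5,"tz":-0.7,"ax":0,"ay":0,"az":0}
    - {"tx":-0.09,"ty":-0.9,"tz":-0.2,"ax":0,"ay":0,"az":0}
    - {"tx":-0.09,"ty":-1,"tz":0,"ax":0,"ay":0,"az":0}
    - {"tx":-0.09,"ty":-1,"tz":0,"ax":0,"ay":0,"az":0}
    - {"tx":-0.09,"ty":-1,"tz":0,"ax":0,"ay":0,"az":0}
    - {"tx":-0.09,"ty":-1,"tz":0,"ax":0,"ay":0,"az":0}
    - {"tx":-0.09,"ty":-1,"tz":0,"ax":0,"ay":0,"az":0}
    - {"tx":-0.09,"ty":-1,"tz":0,"ax":0,"ay":0,"az":0}
    - {"tx":-0.09,"ty":-1,"tz":0,"ax":0,"ay":0,"az":0}
    - {"tx":-0.09,"ty":-1,"tz":0,"ax":0,"ay":0,"az":0}
    - {"tx":-0.09,"ty":-1,"tz":0,"ax":0,"ay":0,"az":0}
    - {"tx":-0.09,"ty":-1,"tz":0,"ax":0,"ay":0,"az":0}

```text
time_s: 24.05
ee_pos: [0.526, 0.1703, 0.5547]
eef_rot: [-3.141, -0.0, 0.327]
force: [0.0, 0.1, -0.6]
grip_width: 0.0082
grip_force: 15.0
```

Emit:
apply_moves:
  increments:
    - {"tx":-0.03,"ty":-0.5,"tz":0,"ax":0,"ay":0,"az":0}
    - {"tx":0,"ty":0,"tz":0,"ax":0,"ay":0,"az":0}
    - {"tx":0,"ty":0,"tz":0,"ax":0,"ay":0,"az":0}

```text
time_s: 24.42
ee_pos: [0.522, 0.1823, 0.5542]
eef_rot: [3.141, 0.0, 0.326]
force: [-0.1, 0.1, -0.7]
grip_width: 0.0078
grip_force: 15.0
```

Run:
```python
from station import *
import cv2
w=camera("wrist")["pixels"];s=camera("scene")["pixels"]
a=cv2.resize(s[100:220,270:380,::-1],None,fx=4,fy=4,interpolation=cv2.INTER_CUBIC)
b=w[150:400,140:500,::-1]
import numpy as np
o=np.zeros((480,800,3),np.uint8);o[:480,:440]=a;o[:250,440:800]=b
cv2.imwrite("pics/p1.png",o)
```

```text
(no output)
```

View pics/p1.png

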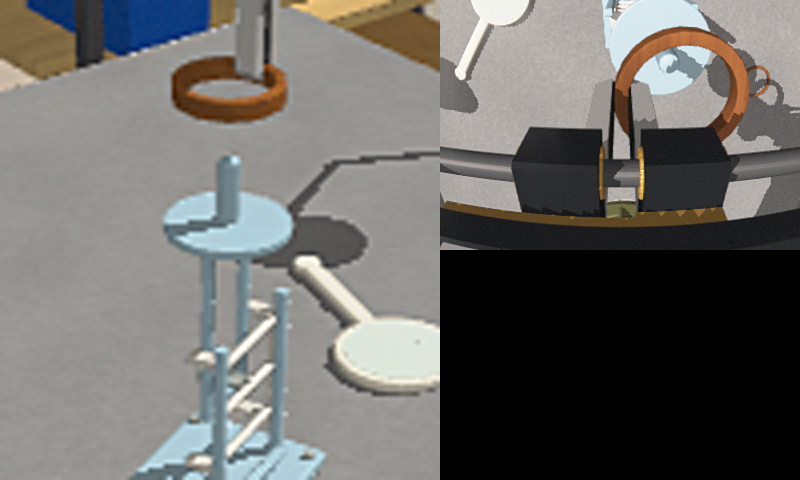

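The ring is held level over the post: centre at (230,92) in the scene part, post top at (229,160). The section is still seated. Lowering.

Emit:
apply_moves:
  increments:
    - {"tx":0,"ty":0,"tz":0.4,"ax":0,"ay":0,"az":0}
    - {"tx":0,"ty":0,"tz":0.5,"ax":0,"ay":0,"az":0}
    - {"tx":0,"ty":0,"tz":0.5,"ax":0,"ay":0,"az":0}
    - {"tx":0,"ty":0,"tz":0.5,"ax":0,"ay":0,"az":0}
    - {"tx":0,"ty":0,"tz":0.5,"ax":0,"ay":0,"az":0}
    - {"tx":0,"ty":0,"tz":0.4,"ax":0,"ay":0,"az":0}
    - {"tx":0,"ty":0,"tz":0.2,"ax":0,"ay":0,"az":0}
    - {"tx":0,"ty":0,"tz":0.1,"ax":0,"ay":0,"az":0}
    - {"tx":0,"ty":0,"tz":0,"ax":0,"ay":0,"az":0}
    - {"tx":0,"ty":0,"tz":0,"ax":0,"ay":0,"az":0}

```text
time_s: 25.78
ee_pos: [0.5218, 0.183, 0.4616]
eef_rot: [-3.142, -0.001, 0.327]
force: [0.2, -0.6, -0.3]
grip_width: 0.0079
grip_force: 15.0
```

Emit:
apply_moves:
  increments:
    - {"tx":0,"ty":0,"tz":0.05,"ax":0,"ay":0,"az":0}
    - {"tx":0,"ty":0,"tz":0.05,"ax":0,"ay":0,"az":0}
    - {"tx":0,"ty":0,"tz":0,"ax":0,"ay":0,"az":0}

```text
time_s: 26.15
ee_pos: [0.5218, 0.1829, 0.4581]
eef_rot: [-3.142, 0.0, 0.327]
force: [-0.4, 0.1, -0.7]
grip_width: 0.0081
grip_force: 15.0
```

Emit:
apply_moves:
  increments:
    - {"tx":0,"ty":0,"tz":0.03,"ax":0,"ay":0,"az":0}
    - {"tx":0,"ty":0,"tz":0.03,"ax":0,"ay":0,"az":0}
    - {"tx":0,"ty":0,"tz":0,"ax":0,"ay":0,"az":0}

```text
time_s: 26.52
ee_pos: [0.5218, 0.1829, 0.4563]
eef_rot: [-3.142, 0.0, 0.327]
force: [0.6, 0.3, -0.5]
grip_width: 0.0084
grip_force: 15.0
```

Emit:
apply_moves:
  increments:
    - {"tx":0,"ty":0,"tz":0.02,"ax":0,"ay":0,"az":0}
    - {"tx":0,"ty":0,"tz":0,"ax":0,"ay":0,"az":0}

```text
time_s: 26.78
ee_pos: [0.5218, 0.1829, 0.4558]
eef_rot: [-3.142, 0.0, 0.327]
force: [-0.3, -0.5, -0.7]
grip_width: 0.0082
grip_force: 15.0
```

Emit:
apply_moves:
  increments:
    - {"tx":0,"ty":0,"tz":0.02,"ax":0,"ay":0,"az":0}
    - {"tx":0,"ty":0,"tz":0,"ax":0,"ay":0,"az":0}

```text
time_s: 27.02
ee_pos: [0.5218, 0.1829, 0.4552]
eef_rot: [-3.142, 0.0, 0.327]
force: [-0.2, 0.7, -0.1]
grip_width: 0.0082
grip_force: 15.0
```

Emit:
apply_moves:
  increments:
    - {"tx":0,"ty":0,"tz":0,"ax":0,"ay":0,"az":0}
    - {"tx":0,"ty":0,"tz":0,"ax":0,"ay":0,"az":0}
    - {"tx":0,"ty":0,"tz":0,"ax":0,"ay":0,"az":0}
    - {"tx":0,"ty":0,"tz":0,"ax":0,"ay":0,"az":0}
    - {"tx":0,"ty":0,"tz":0,"ax":0,"ay":0,"az":0}
  jaw: 0.8

```text
time_s: 27.65
ee_pos: [0.5218, 0.1829, 0.4552]
eef_rot: [-3.142, 0.0, 0.327]
force: [1.0, -0.4, -0.7]
grip_width: 0.0187
grip_force: 0.0
```

Emit:
apply_moves:
  increments:
    - {"tx":0,"ty":0,"tz":-0.2,"ax":0,"ay":0,"az":0}
    - {"tx":0,"ty":0,"tz":-0.5,"ax":0,"ay":0,"az":0}
    - {"tx":0,"ty":0,"tz":-0.9,"ax":0,"ay":0,"az":0}
    - {"tx":0,"ty":0,"tz":-0.9,"ax":0,"ay":0,"az":0}
    - {"tx":0,"ty":0,"tz":-0.9,"ax":0,"ay":0,"az":0}
    - {"tx":0,"ty":0,"tz":0,"ax":0,"ay":0,"az":0}
    - {"tx":0,"ty":0,"tz":0,"ax":0,"ay":0,"az":0}

```text
time_s: 28.52
ee_pos: [0.5218, 0.1829, 0.5566]
eef_rot: [-3.142, 0.001, 0.327]
force: [-0.4, -0.1, -1.0]
grip_width: 0.0189
grip_force: 0.0
```

Run:
```python
from station import *
import cv2
s=camera("scene")["pixels"]
cv2.imwrite("pics/p2.png",cv2.resize(s[110:230,270:380,::-1],None,fx=5,fy=5,interpolation=cv2.INTER_CUBIC))
```

```text
(no output)
```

View pics/p2.png

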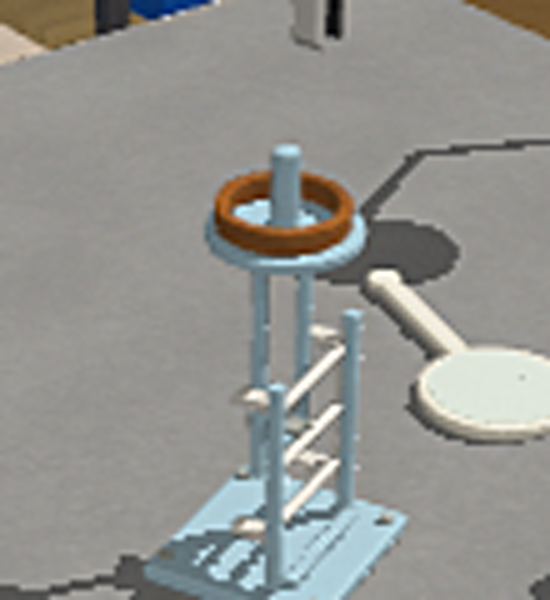

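The bangle lies flat around the post at (285,212) on the plate, and the section sits on the second rung. The gripper is clear.

```bash
python3 -c "
from station import *
print(hand_in())"
```

```text
the job is handed in; nothing more can be done
None
```

The job is handed in: the pawl is seated on the second rung (slide about 0.063 m), the wide wooden bangle lies flat around the post on the plate, and the gripper is clear; the hand-in returned no verdict.

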